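# Turn a two-chamber counting cassette end for end in a cell counter

### The job

The orange chamber of the counting cassette has been counted; set the cell counter up to count the blue one. Slide the yellow-tabbed light shutter open, eject the cassette with the red slider, draw it out, turn it end for end while keeping it level, push it back in fully home with its blue end first, and close the shutter again. Leave the pipette, marker, culture dish and white-capped bottle where they are.

Things in the scene. Friction and masses are not known exactly. Their poses are not given: they have to be found in the camera images.
- counter: Bench cell counter, fixed, light and dark grey, 190 mm wide. Frame: origin on the worktop under the middle of the slot's mouth; +x straight into the slot, y=0 on the slot's axis, +y left when looking into the slot. Its low flat top (z=44 mm) spans x=0..158, y=-75..115 mm; behind that a head with sloping screen rises to 100 mm. All x, y, z below are in this frame.
- slot_mouth (a point): Middle of the slot's mouth, on its floor (x=0, y=0, z=24 mm). The slot is level, 43 mm wide, 13 mm high; a lead-in 12 mm long widens it to about 48 mm at the mouth.
- slot_end (a point): Middle of the fixed end stops, on the slot's floor (x=93 mm): a cassette fully home lies against them and spans x=-3..93 mm, centre at x=45 mm, so 3 mm of it stands out of the mouth.
- tongue_tip (a point): Outer end of the dark grey loading tongue, on its top (x=-112 mm, z=24 mm). The tongue is the slot's floor running on level in front of the mouth, x=-112..0 mm, 34 mm wide, so narrower than the cassette: fingers can reach down on both sides of it, free to the worktop at z=0.
- cassette_centre (a point): Centre (half-way up) of the loose counting cassette: flat white plate 96 mm long (x), 40 mm wide (y), 10 mm thick (z up), 6 mm corner radius, 40 g, one end blue, one orange; its +x points to the orange end. Starts fully home in the slot, orange end inside, behind the closed shutter. Can be gripped across its 40 mm width.
- cassette: The same cassette; this origin lies at the centre of its underside, same axes.
- blue_end (a point): Middle of the cassette's blue end face (half-way up), 48 mm from its centre on its -x side.
- orange_end (a point): Middle of the cassette's orange end face (half-way up), 48 mm from its centre on its +x side.
- shutter (a joint): Light shutter in m: 0 closed, 0.07 fully open (slot clear from 0.048 on). Black plate 52 mm wide at x=-12..-7.5 mm that slides to +y across the mouth and stays where it is left; friction about 1.2 N. Closed, it stops the cassette from coming out; it cannot close while the cassette stands out more than its 3 mm.
- shutter_tab (a point): Centre of the yellow tab on top of the shutter, 10 mm (x) by 14 mm (y), standing from z=47 to 64 mm; at x=-9.5 mm, y=15 mm + shutter value, z=56 mm. A fingertip from above can push it sideways.
- ejector (a joint): Ejector in m: 0 in (rear), 0.065 fully out (towards -x). Its foot stands behind the cassette and pushes it out by that distance (1 mm less, for play); pushing the cassette home pushes the ejector back to about 0. Friction about 1.5 N, stays where it is left.
- ejector_knob (a point): Centre of the red ejector knob on top of the slot's roof, 16 mm (x) by 18 mm (y), standing from z=46 to 62 mm; at x=82 mm - ejector value, y=0, z=54 mm. A fingertip from above can push it.
- pipette: Bystander: white hand pipette lying on its side to the right of the counter, 221 mm long, 40 mm wide, 25 mm high. Origin at its underside.
- marker: Bystander: white marker pen with blue cap lying right of the loading tongue, 128 mm long, 16 mm high. Origin at its underside.
- culture_dish: Bystander: small round culture dish with its lid on, left of the loading tongue, 58 mm across, 14 mm high. Origin at its underside.
- white_bottle: Bystander: cream reagent bottle with white cap, left of the counter, 48 mm across, 76 mm high. Origin at its underside.

How it is judged:
On the way, in this order (a step that is already met when the one before it is completed fails the run):
1. the light shutter has been slid clear of the slot (value of joint shutter above 0.048 m), for 0.1 s.
2. the ejector has been drawn forward and brings the cassette out with its orange end still inside (value of joint ejector above 0.03 m and x of blue_end in the frame of counter below -0.03 m), for 0.1 s.
3. the whole cassette is out in front of the slot's mouth (x of cassette_centre in the frame of counter below -0.045 m), for 0.1 s.
4. the cassette is fully home in the slot with its blue end inside (x of blue_end in the frame of counter above 0.0895 m and y of blue_end in the frame of counter between -0.004 and 0.004 m and y of orange_end in the frame of counter between -0.004 and 0.004 m and x of orange_end in the frame of counter below 0 m and z of blue_end in the frame of counter below 0.034 m and angle between cassette_centre's own z axis and vertical below 0.08 rad), for 0.2 s.
At the end, for the whole second after the job is handed in: The cassette rests level in the slot, blue end inside and within 3.5 mm of the end stops, both ends within 4 mm of the slot's axis, orange end at the mouth; the shutter is closed to within 5 mm and everything is at rest (all of step 4 and value of joint shutter below 0.005 m and linear speed of cassette below 0.02 m/s and velocity of joint shutter below 0.02 m/s); the robot touches nothing.
It fails at once if the cassette is tilted more than about 29 degrees (its sample would run out) (angle between cassette_centre's own z axis and vertical above 0.5 rad).
It fails at once if the hand pipette is moved more than 20 mm (distance of pipette from where it was at the start of the episode above 0.02 m).
It fails at once if the blue marker is moved more than 20 mm (distance of marker from where it was at the start of the episode above 0.02 m).
It fails at once if the culture dish is moved more than 20 mm (distance of culture_dish from where it was at the start of the episode above 0.02 m).
It fails at once if the white-capped bottle is moved more than 20 mm (distance of white_bottle from where it was at the start of the episode above 0.02 m).
It also fails if it takes over 64 s, if anything falls off the work surface, if the arm or the gripper's body presses on something with over 40 N, if the wrist force passes 120 N, or if a joint passes its speed limit or range.

### The arm

A 7-joint arm with a two-finger parallel gripper is mounted at the origin on a cart in front of the work surface, level with it; the furniture and walls round the work are solid. World frame = base frame: x ahead of the robot, y to its left, z up, the work surface at z = 0. Lengths are in m, angles in rad, forces in N, time in s.
With the tool pointing down it reaches from about 0.4 to 0.85 m from the base axis. Payload 6.9 kg.
Tool frame: the origin (TCP) lies midway between the tips of the shut fingers; the grasp point (between the pads) lies behind it (ctrl.pinch_z is the z of the grasp point in the tool frame, in m); z points along the fingers, y is the direction in which the jaws open and shut (so a half turn about z gives the same grasp; the last joint's range is limited). The gripper opens to 85 mm and grips with 20 to 120 N. Pads are 22 mm wide; open, the fingers measure 114 mm over their backs; the gripper's body (76 mm by 85 mm) begins 54 mm behind the grasp point. The pads swing forward as they close: fully open they stand 13 mm farther back than shut.
Start: joints at [1.294, 0.507, -0.238, 1.5, 0.126, 1.149, -0.155], TCP at [0.233, -0.58, 0.231] pointing down, gripper open.
Joint ranges: [-3.08, 3.08], [-0.24, 2.05], [-1.43, 1.35], [0, 2.5], [-1.52, 4.66], [0.17, 1.96], [-2.89, 2.89]. Speed limits (rad/s): [2.39, 2.39, 3.14, 3.14, 3.14, 3.14, 3.14].

### API

Orientations are given as a unit quaternion [w, x, y, z].
In Python, from station import ctrl, get_state, vision, ticket, models gives the robot as it stands. Calls block until the motion is done:
- ctrl.movep(position, orientation): joint-space move of the TCP to a pose.
- ctrl.movel(position, frame=None, max_speed=0.15): straight line of the TCP; frame=None keeps the orientation; max_speed is the mean speed in m/s.
- ctrl.set_joints(angles): joint-space move.
- ctrl.ungrasp() and ctrl.close_gripper(force=None): open the fingers fully, or close them until they stop; force is the grip in N (None keeps the last).
- ctrl.pause(seconds).
- ctrl.ik(position, orientation): joint angles nearest the present ones, or None.
- get_state(): the state.
- vision.grab_frame(name): name is "scene" or "side" or "wrist"; returns (picture, depth): 400x640x3 uint8, blue, green, red; 400x640 float32, m along the optical axis (not along the pixel's ray), 0 where there is no reading.
- vision.camera_info(name): a dict with "mtx" (3x3 intrinsics, pixels), "dist_coeffs" ([k1, k2, p1, p2, k3] as OpenCV has them; the pictures are not rectified), "R" (3x3) and "t" (3): a world point X has camera coordinates R X + t; the wrist camera has in their place "hand_eye" (4x4, takes a point from camera to tool coordinates, whose origin is the TCP and whose axes are the flange's). Camera axes: x right, y down, z forward; pixel columns grow to the right and rows downward; lengths in m; the calibration is good to about 2 mm. A picture is of the moment at which its call begins: read the wrist's pose just before it. camera_info takes no time and is no camera call.
A pose or a line that the arm cannot do raises ctrl.Unreachable and nothing moves.
- ticket.close_job(): hands the job in, once; it reports no verdict.
Trained networks look in the newest picture that a camera, given by its name, has taken for a name from the list of things; names that differ only in an ending like _2 or _b are one class to them, and where a whole thing is asked for, a point or a joint stands for the part that bears it (a point fixed in the world has none). Each returns a list of dicts, best first, with "p" (0 to 1); they miss things now and then, are a little off and sometimes report something else, mostly with a low value. They report only what shows in the picture. A call takes as long as a camera call.
- models.recognise(camera, target): "point" ([column, row] in pixels, amid what is visible of it).
- models.masks_of(camera, target): "mask" (400x640 bool, what is visible of it) and "point" ([column, row] in pixels, amid what is visible of it).
The state is a dict: "time": time; "qpos": joint angles; "qd": joint speeds; "tau": joint torques, N m; "tcp_pos": TCP position; "eef_rot": TCP orientation; "contact_force": force on the tool from outside, world axes, zero at the start; "wrist_torque": the same for the moment, N m; "width": finger opening in m.
Only numpy, scipy, OpenCV 4.12 (cv2) and the standard library are available. Lean on these libraries where they do the work, as an engineer would, in place of code of your own. Each camera call takes 0.05 s, during which the arm holds its last target.

## Working session

There is one attempt and no reset: what is moved stays moved. The work goes in short steps, each a Python script; the robot and the scene stay as the last script left them, time stands still between calls to the robot, and variables do not carry over. Pictures are saved under pics/ and viewed, and the job is handed in when it is done.

```bash
ls; mkdir -p pics; python3 - <<'E'
from station import ctrl,get_state,vision,models
import cv2
s=get_state();print(s); print(ctrl.pinch_z)
for n in("scene","side","wrist"):
    im,d=vision.grab_frame(n);cv2.imwrite(f"pics/{n}0.png",im)
    ci=vision.camera_info(n);print(n,ci)
    for t in("counter","shutter_tab","ejector_knob","cassette","tongue_tip","marker","culture_dish","white_bottle","pipette"):
        r=models.recognise(n,t);print(t,[(x["point"],round(x["p"],2)) for x in r[:2]])
print(get_state()["time"])
E
```

```text
pics
{'time': 0.0, 'qpos': array([ 1.29449521,  0.50833731, -0.23749753,  1.50114456,  0.12568771,
        1.14893055, -0.15480366]), 'qd': array([ 6.44136445e-04, -7.28986082e-04,  1.08804340e-03, -2.69407117e-04,
        1.31137953e-04, -4.50773636e-05, -2.93313968e-04]), 'tau': array([-2.37734703e-04, -6.20597506e+01, -2.18660340e+00, -2.49650699e+01,
        1.28353672e-02,  1.18134718e-02,  3.73544353e-06]), 'tcp_pos': array([ 0.23259177, -0.57954767,  0.23042503]), 'eef_rot': array([-8.95678692e-04,  9.81834662e-01,  1.89736283e-01, -1.94373388e-04]), 'contact_force': array([ 0.35048384,  0.82318883, -0.39889413]), 'wrist_torque': array([ 0.02730459, -0.02850005, -0.00489153]), 'width': 0.0857122900344764}
-0.0187
scene {'mtx': array([[439.04380285,   0.        , 306.1781093 ],
       [  0.        , 439.04380285, 205.06945393],
       [  0.        ,   0.        ,   1.        ]]), 'dist_coeffs': array([0.02247948, 0.        , 0.        , 0.        , 0.        ]), 'R': array([[ 0.63960745, -0.7686631 ,  0.00770375],
       [-0.34897799, -0.29928623, -0.88805524],
       [ 0.68492
[... 1242 characters left out ...]
  0.        , 324.89381269],
       [  0.        , 331.54643035, 200.47209823],
       [  0.        ,   0.        ,   1.        ]]), 'dist_coeffs': array([-0.07100147,  0.        ,  0.        ,  0.        ,  0.        ]), 'hand_eye': array([[ 1.11569449e-03, -9.62064258e-01, -2.72820673e-01,
         6.99003373e-02],
       [ 9.99998354e-01,  1.46372403e-03, -1.07214722e-03,
         1.64360867e-04],
       [ 1.43080870e-03, -2.72819027e-01,  9.62064307e-01,
        -1.42796998e-01],
       [ 0.00000000e+00,  0.00000000e+00,  0.00000000e+00,
         1.00000000e+00]])}
counter []
shutter_tab []
ejector_knob []
cassette []
tongue_tip []
marker []
culture_dish []
white_bottle []
pipette []
1.5
```

View images.

View pics/scene0.png

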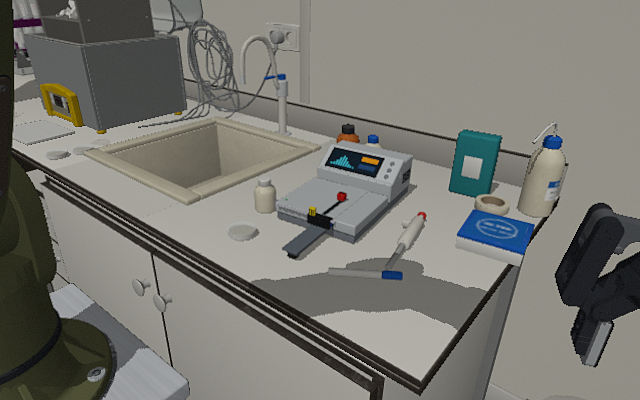

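View pics/side0.png

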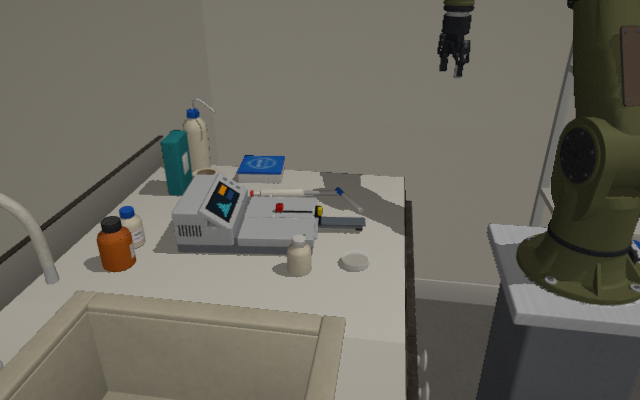

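```bash
cat > h.py <<'E'
import numpy as np,cv2
from station import ctrl,get_state,vision,models,ticket
from scipy.spatial.transform import Rotation as Rn
def rot(q): return Rn.from_quat(np.r_[q[1:],q[0]]).as_matrix()
def extr(n,st=None):
    ci=vision.camera_info(n)
    if n!="wrist": return ci["mtx"],ci["dist_coeffs"],np.array(ci["R"]),np.array(ci["t"])
    T=np.eye(4);T[:3,:3]=rot(st["eef_rot"]);T[:3,3]=st["tcp_pos"]
    W=np.linalg.inv(T@ci["hand_eye"]);return ci["mtx"],ci["dist_coeffs"],W[:3,:3],W[:3,3]
def onplane(E,px,z):
    K,D,R,t=E;u=cv2.undistortPoints(np.array([[px]],float),K,D)[0,0]
    d=R.T@np.r_[u,1];c=-R.T@t;return c+d*(z-c[2])/d[2]
def proj(E,X):
    K,D,R,t=E;return cv2.projectPoints(np.atleast_2d(np.array(X,float)),cv2.Rodrigues(R)[0],t,K,D)[0][:,0]
def blob(im,col,roi=None):
    h=cv2.cvtColor(im,cv2.COLOR_BGR2HSV);H,S,V=h[...,0].astype(int),h[...,1],h[...,2]
    if col=="red": m=((H<6)|(H>172))&(S>150)&(V>60)
    if col=="yellow": m=(H>20)&(H<35)&(S>150)&(V>60)
    if col=="blue": m=(H>95)&(H<125)&(S>130)&(V>60)
    if col=="orange": m=(H>8)&(H<20)&(S>150)&(V>80)
    m=m.astype(np.uint8)
    if roi: z=np.zeros_like(m);z[roi[1]:roi[3],roi[0]:roi[2]]=1;m*=z
    n,l,s,c=cv2.connectedComponentsWithStats(m)
    o=sorted(range(1,n),key=lambda i:-s[i,4]);return [(c[i],s[i]) for i in o],l
E
python3 - <<'E'
from h import *
for n,roi in(("scene",(280,180,360,230)),("side",(260,190,340,230))):
    im=cv2.imread(f"pics/{n}0.png");E=extr(n)
    for c,z in(("red",.054),("yellow",.056)):
        b,_=blob(im,c,roi);print(n,c,b[0],onplane(E,b[0][0],z))
E=extr("scene")
print("tip",onplane(E,(291,249),.024),"dish",onplane(E,(242,231),.014),onplane(E,(330,271),.01),onplane(E,(400,275),.01))
E
```

```text
scene red (array([341.01515152, 196.18181818]), array([337, 192,   9,   9,  66], dtype=int32)) [ 0.62419693 -0.0575218   0.054     ]
scene yellow (array([311.92857143, 210.94642857]), array([309, 207,   7,   9,  56], dtype=int32)) [ 0.52993116 -0.05490713  0.056     ]
side red (array([279.03333333, 207.2       ]), array([276, 203,   7,   9,  60], dtype=int32)) [ 0.62318384 -0.05555093  0.054     ]
side yellow (array([319.2195122 , 210.43902439]), array([317, 206,   5,  10,  41], dtype=int32)) [ 0.53162358 -0.05103492  0.056     ]
tip [ 0.43769348 -0.08127654  0.024     ] dish [0.43483021 0.04660996 0.014     ] [ 0.44549252 -0.16487102  0.01      ] [ 0.51438565 -0.26350344  0.01      ]
```

```bash
cat >> h.py <<'E'
import json,os
def fr():
    return json.load(open("frame.json"))
def W(p):   # counter->world
    x,y,a=fr();c,s=np.cos(a),np.sin(a);p=np.array(p,float)
    return np.array([x+c*p[0]-s*p[1],y+s*p[0]+c*p[1],p[2]])
def C(p):
    x,y,a=fr();c,s=np.cos(a),np.sin(a);d=np.array(p,float)-[x,y,0]
    return np.array([c*d[0]+s*d[1],-s*d[0]+c*d[1],d[2]])
def Q(flip=0,da=0):  # tool z down, tool x along counter +x (flip: -x)
    a=fr()[2]+flip*np.pi+da
    return np.array([0,np.cos(a/2),np.sin(a/2),0])
E
echo "[0.5423,-0.0667,0.122]" > frame.json
python3 - <<'E'
from h import *
print(rot(Q()))
for f in(0,1):
  for p in([-.07,0,.25],[-.07,0,.1],[-.03,0,.012],[-.015,.015,.05],[-.015,.085,.05],[.082,0,.05]):
    q=ctrl.ik(W(p),Q(f));print(f,p,None if q is None else np.round(q,2))
E
```

```text
[[ 0.99256723  0.12169758  0.        ]
 [ 0.12169758 -0.99256723  0.        ]
 [ 0.          0.         -1.        ]]
0 [-0.07, 0, 0.25] [ 0.51  0.29 -0.53  1.84  0.16  1.06 -1.53]
0 [-0.07, 0, 0.1] [ 0.33  0.46 -0.32  2.05  0.23  0.67 -1.59]
0 [-0.03, 0, 0.012] [ 0.22  0.64 -0.19  2.03  0.24  0.5  -1.6 ]
0 [-0.015, 0.015, 0.05] [ 0.22  0.59 -0.25  1.97  0.24  0.61 -1.64]
0 [-0.015, 0.085, 0.05] [ 0.11  0.58 -0.29  2.    0.28  0.6  -1.81]
0 [0.082, 0, 0.05] [ 0.21  0.7  -0.27  1.71  0.25  0.77 -1.62]
1 [-0.07, 0, 0.25] [ 0.88  0.42 -1.11  1.83  0.41  1.15  1.32]
1 [-0.07, 0, 0.1] [ 0.71  0.58 -0.9   2.05  0.63  0.82  1.12]
1 [-0.03, 0, 0.012] [ 0.6   0.76 -0.82  2.03  0.84  0.73  0.94]
1 [-0.015, 0.015, 0.05] [ 0.6   0.72 -0.88  1.97  0.76  0.82  0.98]
1 [-0.015, 0.085, 0.05] [ 0.5   0.73 -0.92  2.    0.8   0.83  0.81]
1 [0.082, 0, 0.05] [ 0.56  0.85 -0.92  1.7   0.79  1.01  1.04]
```

```bash
python3 - <<'E'
from h import *
t0=get_state()["time"]
ctrl.movep(W([0,0,.25]),Q(0))
st=get_state();im,d=vision.grab_frame("wrist");cv2.imwrite("pics/w1.png",im);np.save("d1.npy",d)
import pickle;pickle.dump(st,open("s1.pkl","wb"))
print(t0,st["time"],st["tcp_pos"]);E=extr("wrist",st)
for c,z in(("red",.062),("yellow",.064)):
    b,_=blob(im,c)
    for x in b[:2]:print(c,x,onplane(E,x[0],z),d[int(x[0][1]),int(x[0][0])])
E
```

```text
1.5 3.65 [ 0.54222553 -0.06792448  0.24984121]
red (array([466.4496124 ,   9.96899225]), array([459,   6,  16,  10, 129], dtype=int32)) [ 0.71541551 -0.17790218  0.062     ] 0.32955727
red (array([324.87096774,  89.5483871 ]), array([318,  89,  15,   3,  31], dtype=int32)) [ 0.62747904 -0.05714444  0.062     ] 0.31416762
yellow (array([309.72916667, 184.83333333]), array([304, 181,  12,   9,  96], dtype=int32)) [ 0.53341691 -0.05311113  0.064     ] 0.33670345
```

View pics/w1.png

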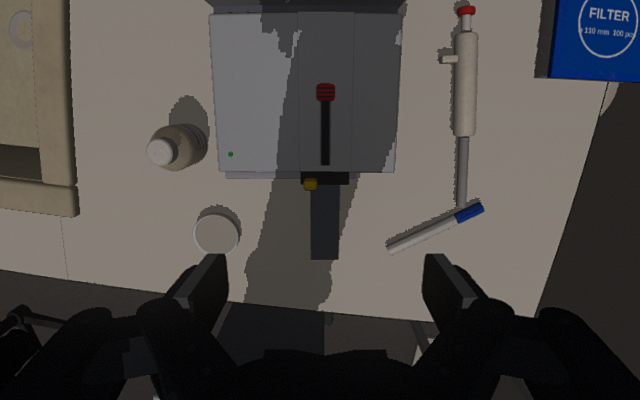

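```bash
python3 - <<'E'
import cv2,numpy as np
im=cv2.imread("pics/w1.png")
a=cv2.resize(im[75:270,280:370],None,fx=4,fy=4,interpolation=cv2.INTER_NEAREST)
a=np.clip(a.astype(float)*1.6,0,255).astype(np.uint8)
cv2.imwrite("pics/w1a.png",np.hstack([a[:400],a[380:780]]))
E
```

```text
(no output)
```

View pics/w1a.png

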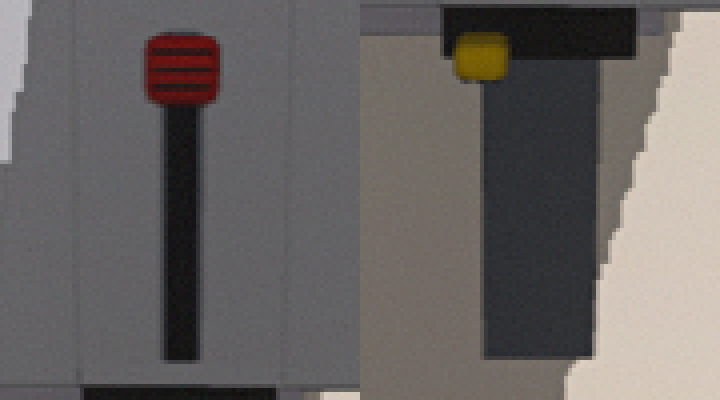

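```bash
python3 - <<'E'
from h import *
import pickle
from scipy.optimize import least_squares
st=pickle.load(open("s1.pkl","rb"));E=extr("wrist",st)
P=[((.082,0,.062),(325.75,92.2)),((-.0145,.015,.064),(310.5,190.5)),((-.112,0,.024),(324.9,259.25)),((-.03,0,.024),(325.25,None))
,((0,0,.044),(None,171.25))]
def res(v):
    x,y,a,=v;c,s=np.cos(a),np.sin(a);r=[]
    for p,o in P:
        w=[x+c*p[0]-s*p[1],y+s*p[0]+c*p[1],p[2]];q=proj(E,[w])[0]
        r+=[q[i]-o[i] for i in(0,1) if o[i] is not None]
    return np.array(r)
s=least_squares(res,[*fr()]);print(s.x,np.round(s.fun,2))
json.dump(list(s.x),open("frame.json","w"))
for n,roi in(("scene",(280,180,360,230)),("side",(260,190,340,230))):
    im=cv2.imread(f"pics/{n}0.png");e=extr(n)
    for c,p in(("red",(.082,0,.054)),("yellow",(-.0095,.015,.056))):
        b,_=blob(im,c,roi);print(n,c,C(onplane(e,b[0][0],p[2]))-p)
E
```

```text
[ 0.54432792 -0.06775503  0.11747847] [-0.06 -0.67  0.08 -0.53  0.02  0.35 -0.04  1.05]
scene red [-1.4820749e-03  8.0137517e-04 -6.9388939e-18]
scene yellow [-3.29164122e-03 -5.53236200e-04 -6.93889390e-18]
side red [-2.25717458e-03  2.87740032e-03  4.85722573e-17]
side yellow [-1.15703081e-03  3.09391798e-03  4.85722573e-17]
```

```bash
cat >> h.py <<'E'
def rep(m=""):
    s=get_state();print(m,"t",round(s["time"],2),"C",np.round(C(s["tcp_pos"])*1000,1),"w",round(s["width"]*1000,1),"F",np.round(s["contact_force"],1))
E
python3 - <<'E'
from h import *
ctrl.movep(W([-.015,.015,.10]),Q(0));rep()
ctrl.movel(W([-.015,.015,.050]));rep()
ctrl.close_gripper(20);rep("closed")
ctrl.movel(W([-.015,.015+.0685,.050]),max_speed=.08);rep("open")
im,d=vision.grab_frame("scene");cv2.imwrite("pics/sc2.png",im[150:300,220:460].repeat(3,0).repeat(3,1))
E
```

```text
t 4.35 C [-14.1  14.5 100.8] w 85.7 F [-0.2  0.1  0.9]
 t 4.83 C [-14.   14.8  51.2] w 85.5 F [ 0.6 -0.4 -0.1]
closed t 5.48 C [-14.9  15.2  50.3] w 13.4 F [-1.8  0.6  4.5]
open t 6.49 C [-14.7  84.5  50.2] w 13.3 F [-1.9  0.5  6.2]
```

View pics/sc2.png

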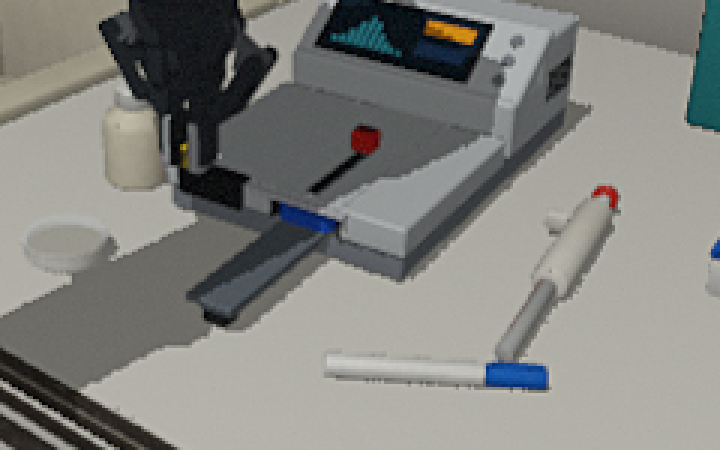

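```bash
python3 - <<'E'
from h import *
# bottle: scene base/whole centre, mid height
E=extr("scene");print(C(onplane(E,(265.3,197),.038)))
E=extr("side");print(C(onplane(E,(299.4,255.9),.038)))
E=extr("scene");
for n in("scene","side"):
    print(n,proj(extr(n),[W([.03,.16,0]),W([-.015,.142,.05])]))
E
```

```text
[0.01360303 0.15125831 0.038     ]
[0.02288349 0.17115229 0.038     ]
scene [[267.28257329 208.45898138]
 [260.24661358 197.97506456]]
side [[296.49911424 268.58511722]
 [319.38986781 243.01939436]]
```

```bash
python3 - <<'E'
from h import *
ctrl.ungrasp();rep("ung")
ctrl.movel(W([-.018,.080,.085]),max_speed=.2)
ctrl.movep(W([.082,0,.085]),Q(0));rep()
ctrl.movel(W([.082,0,.050]));rep()
ctrl.close_gripper(25);rep("closed")
ctrl.movel(W([.082-.0645,0,.050]),max_speed=.06);rep("ejected")
im,d=vision.grab_frame("scene");cv2.imwrite("pics/sc3.png",im[150:300,220:460].repeat(3,0).repeat(3,1))
E
```

```text
ung t 7.23 C [-15.   83.5  50. ] w 85.4 F [-0.4 -0.6 -1.1]
 t 8.13 C [81.4 -0.1 83.5] w 85.6 F [-0.3  0.5 -0.5]
 t 8.52 C [81.1  1.  49.7] w 85.6 F [0.1 0.5 0.4]
closed t 9.14 C [82.1  0.  50.4] w 17.2 F [-1.2 -0.2  3.5]
ejected t 10.37 C [17.2  0.1 50.3] w 17.1 F [0.4 1.  7.7]
```

View pics/sc3.png

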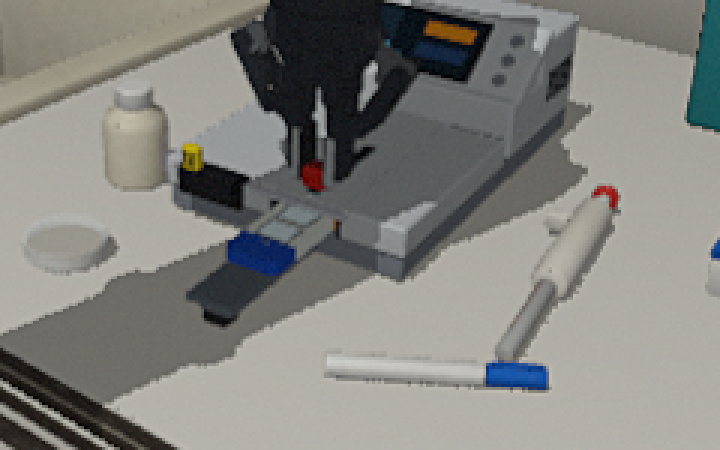

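```bash
python3 - <<'E'
from h import *
ctrl.ungrasp();rep("ung")
ctrl.movel(W([.017,0,.085]),max_speed=.2)
ctrl.movep(W([-.034,0,.085]),Q(0));rep()
ctrl.movel(W([-.034,0,.009]),frame=None,max_speed=.12);rep()
im,d=vision.grab_frame("scene");cv2.imwrite("pics/sc4.png",im[150:300,220:460].repeat(3,0).repeat(3,1))
im,d=vision.grab_frame("side");cv2.imwrite("pics/si4.png",im[150:300,220:460].repeat(3,0).repeat(3,1))
E
```

```text
ung t 11.08 C [17.5  0.  49.9] w 85.4 F [-0.4 -0.7  0.5]
 t 11.72 C [-36.   -0.3  84.4] w 85.7 F [0.5 0.4 0. ]
 t 12.51 C [-33.4   0.2   9.2] w 85.7 F [ 0.2 -0.7 -0. ]
```

View pics/sc4.png

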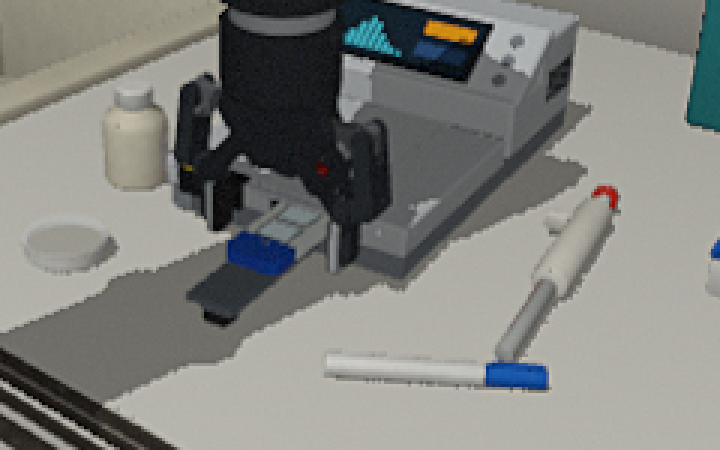

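View pics/si4.png

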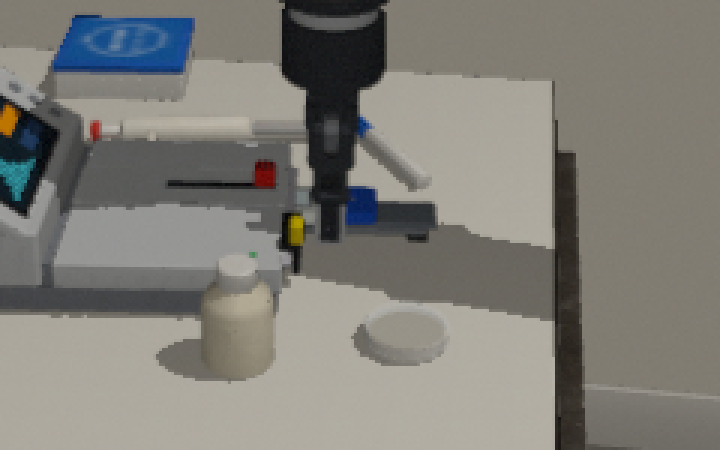

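```bash
python3 - <<'E'
from h import *
ctrl.close_gripper(30);rep("closed")
z=C(get_state()["tcp_pos"])[2]
ctrl.movel(W([-.092,0,z+.0005]),max_speed=.08);rep("pulled")
ctrl.movel(W([-.092,0,z+.055]),max_speed=.1);rep("lift")
im,d=vision.grab_frame("scene");cv2.imwrite("pics/sc5.png",im[150:300,220:460].repeat(3,0).repeat(3,1))
for da in np.arange(-6,7)*np.pi/6:
    q=ctrl.ik(W([-.09,0,z+.055]),Q(0,da));print(round(da,2),None if q is None else np.round(q,2))
E
```

```text
closed t 13.1 C [-33.8  -0.2   9.4] w 39.3 F [-1.2 -0.3  5.6]
pulled t 13.97 C [-91.4   0.   10. ] w 39.3 F [ 0.6 -0.4  0.3]
lift t 14.67 C [-92.1  -0.1  64.2] w 39.4 F [ 0.8  0.2 -0.5]
-3.14 [ 0.88  0.82 -1.29  2.12  0.97  1.01  0.74]
-2.62 [-0.56  0.79  1.15  2.14 -0.98  0.9  -2.87]
-2.09 [-0.26  0.55  0.55  2.14 -0.52  0.59 -2.87]
-1.57 [ 0.09  0.49  0.04  2.13 -0.04  0.52 -2.87]
-1.05 [ 0.2   0.49 -0.11  2.13  0.11  0.53 -2.5 ]
-0.52 [ 0.3   0.49 -0.26  2.13  0.24  0.54 -2.11]
0.0 [ 0.41  0.51 -0.42  2.13  0.37  0.57 -1.73]
0.52 [ 0.51  0.53 -0.57  2.13  0.5   0.61 -1.35]
1.05 [ 0.61  0.57 -0.73  2.13  0.62  0.67 -0.95]
1.57 [ 0.7   0.62 -0.88  2.13  0.73  0.73 -0.55]
2.09 [ 0.78  0.68 -1.03  2.12  0.83  0.82 -0.13]
2.62 [ 0.84  0.74 -1.17  2.12  0.91  0.91  0.29]
3.14 [ 0.88  0.82 -1.29  2.12  0.97  1.01  0.74]
```

View pics/sc5.png

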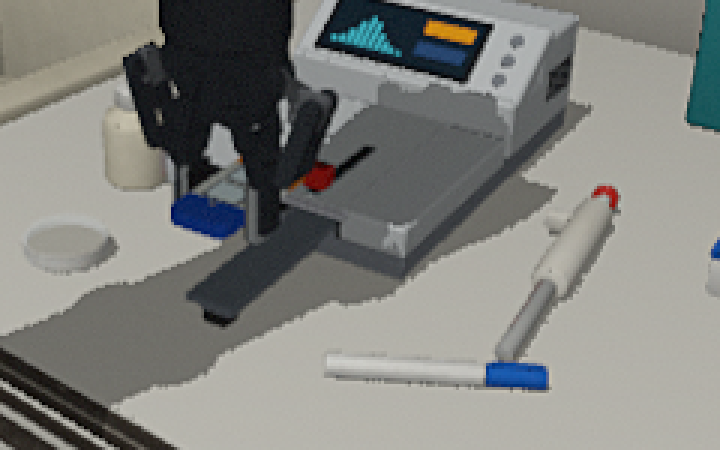

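```bash
python3 - <<'E'
from h import *
z=.0645
for da in np.arange(1,5)*np.pi/4:
    ctrl.movep(W([-.092,0,z]),Q(0,da))
rep("turned")
ctrl.movep(W([-.078,0,.03]),Q(1));rep()
s=get_state();print(np.round(s["qpos"],2),s["eef_rot"],Q(1))
for n in("scene","side"):
    im,d=vision.grab_frame(n);cv2.imwrite(f"pics/{n}6.png",im[150:300,220:460].repeat(3,0).repeat(3,1))
im,d=vision.grab_frame("wrist");cv2.imwrite("pics/w6.png",im)
E
```

```text
turned t 17.28 C [-92.1   0.1  64.5] w 39.4 F [-0.4  0.1  0.2]
 t 17.56 C [-78.7   0.4  29.6] w 39.3 F [-0.7  0.9 -0.6]
[ 0.83  0.87 -1.23  2.12  1.05  0.98  0.68] [-1.15960287e-03 -5.79132000e-02  9.98320946e-01  6.91650484e-05] [ 0.         -0.05870547  0.99827535  0.        ]
```

View pics/scene6.png

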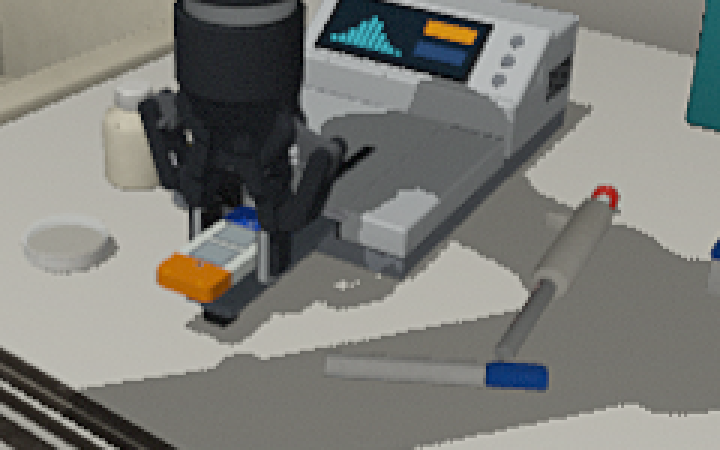

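View pics/side6.png

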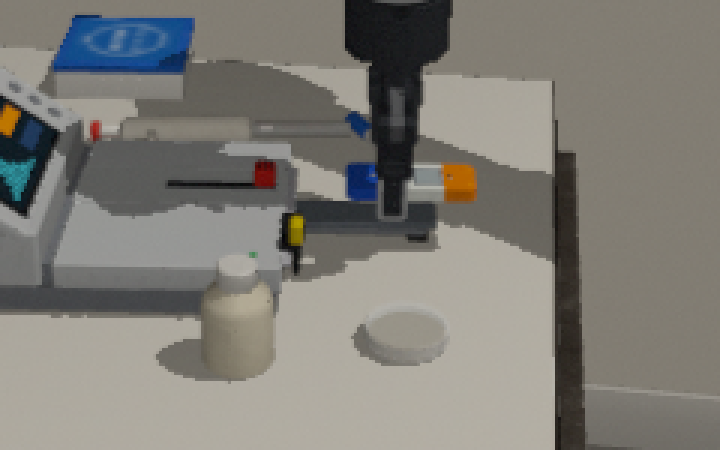

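View pics/w6.png

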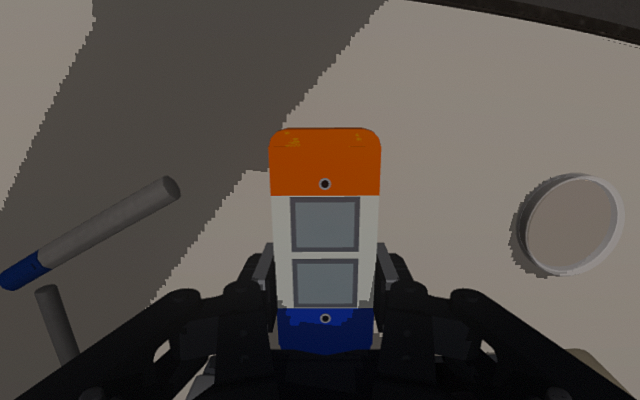

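```bash
python3 - <<'E'
from h import *
ctrl.movel(W([-.078,0,.0105]),frame=Q(1),max_speed=.08);rep()
ctrl.movel(W([-.024,0,.0103]),max_speed=.06);rep("in lead-in")
im,d=vision.grab_frame("scene");cv2.imwrite(f"pics/scene7.png",im[150:300,220:460].repeat(3,0).repeat(3,1))
st=get_state();im,d=vision.grab_frame("wrist");cv2.imwrite("pics/w7.png",im)
E=extr("wrist",st)
b,l=blob(im,"orange");print(b[0], C(onplane(E,b[0][0],.034)))
m=(l==l[int(b[0][0][1]),int(b[0][0][0])]).astype(np.uint8)
r=cv2.minAreaRect(np.argwhere(m)[:,::-1].astype(np.float32));print(r,[np.round(C(onplane(E,p,.034)),4) for p in cv2.boxPoints(r)])
E
```

```text
t 18.1 C [-78.2   0.1  10.7] w 39.4 F [ 0.7 -0.3 -0.7]
in lead-in t 19.15 C [-24.4  -0.   10.2] w 38.9 F [ 0.6 -0.3 -0.8]
(array([324.33116073, 161.49563167]), array([ 268,  128,  113,   68, 7211], dtype=int32)) [-7.41230803e-02 -9.67956605e-05  3.40000000e-02]
((324.0, 161.5), (67.0, 112.0), 90.0) [array([-0.0861, -0.02  ,  0.034 ]), array([-0.0861,  0.0196,  0.034 ]), array([-0.0616,  0.0207,  0.034 ]), array([-0.0616, -0.0211,  0.034 ])]
```

View pics/scene7.png

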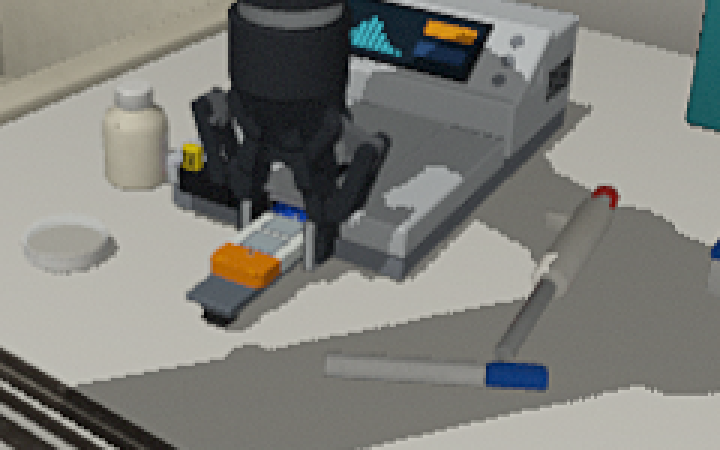

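View pics/w7.png

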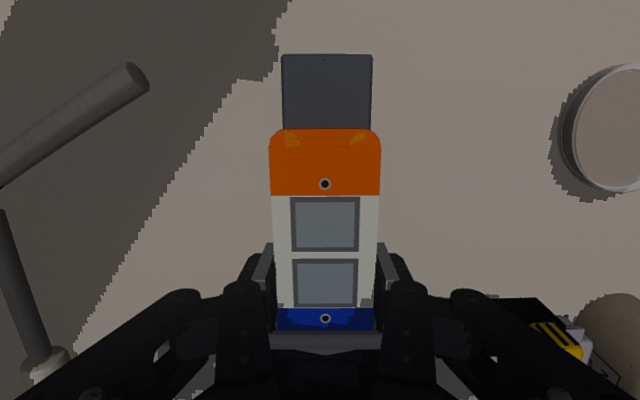

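```bash
python3 - <<'E'
from h import *
ctrl.movel(W([-.027,0,.0098]),max_speed=.06)
ctrl.ungrasp();rep("ung")
ctrl.movel(W([-.072,0,.0098]),max_speed=.12);rep()
ctrl.close_gripper(30);rep("closed")
ctrl.movel(W([-.024,0,.0102]),max_speed=.06);rep("in")
st=get_state();im,d=vision.grab_frame("wrist");cv2.imwrite("pics/w8.png",im)
E=extr("wrist",st)
b,l=blob(im,"orange");print(b[0], C(onplane(E,b[0][0],.034)))
E
```

```text
ung t 20.02 C [-27.    0.    9.8] w 85.3 F [-0.5  1.   0.3]
 t 20.54 C [-71.3  -0.2  10. ] w 85.7 F [-0.2 -0.4 -0.6]
closed t 21.02 C [-71.6   0.1   9.9] w 39.4 F [-0.1  0.4  1.3]
in t 21.98 C [-23.9   0.2  10.2] w 39.4 F [ 0.5 -0.4 -0.1]
(array([324.74370519, 267.92713023]), array([ 274,  236,  102,   64, 5997], dtype=int32)) [-0.03113252  0.00035992  0.034     ]
```

View pics/w8.png

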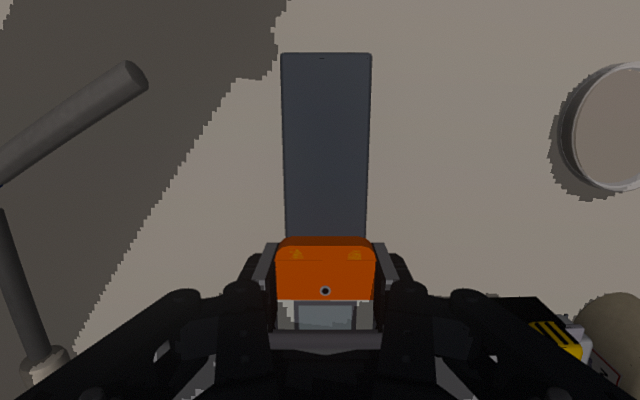

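```bash
python3 - <<'E'
from h import *
ctrl.ungrasp()
ctrl.movel(W([-.072,0,.010]),max_speed=.15)
ctrl.movel(W([-.072,0,.050]),max_speed=.15)
ctrl.close_gripper(30);rep("closed")
ctrl.movel(W([-.070,0,.0275]),max_speed=.1);rep()
ctrl.movel(W([-.024,0,.0275]),max_speed=.06);rep("push")
for x in np.arange(-.022,-.008,.001):
    ctrl.movel(W([x,0,.0275]),max_speed=.04)
    f=get_state()["contact_force"];rep(round(x*1000,1))
    if -f@(W([1,0,0])-W([0,0,0]))>7: break
im,d=vision.grab_frame("scene");cv2.imwrite(f"pics/scene9.png",im[150:300,220:460].repeat(3,0).repeat(3,1))
E
```

```text
closed t 24.19 C [-72.  -0.  50.] w -0.4 F [-0.7  0.7 -0. ]
 t 24.57 C [-70.3   0.2  27.3] w -0.3 F [ 0.8 -0.1  0.1]
push t 25.48 C [-23.7   0.1  27.5] w 0.1 F [ 0.3 -0.6  0.2]
-22.0 t 25.73 C [-22.   -0.1  27.5] w -0.1 F [-0.7 -0.5 -0.6]
-21.0 t 25.98 C [-21.2  -0.1  27.4] w -0.2 F [-1.8 -0.7  0.7]
-20.0 t 26.23 C [-20.   -0.   27.5] w 0.0 F [-1.4  0.1  0.4]
-19.0 t 26.48 C [-18.8   0.   27.5] w -0.2 F [-0.3 -0.9 -0.6]
-18.0 t 26.73 C [-18.4   0.   27.4] w -0.1 F [-3.6 -0.6  1.6]
-17.0 t 26.98 C [-18.4   0.   27.4] w -0.1 F [-7.8 -0.6  4.5]
```

View pics/scene9.png

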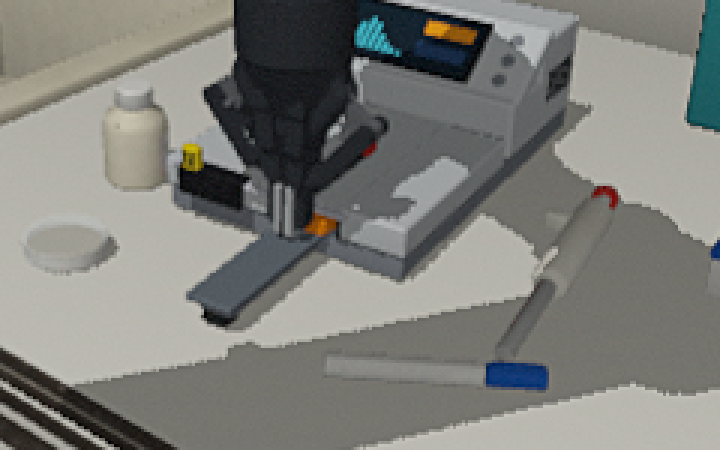

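```bash
python3 - <<'E'
from h import *
ctrl.movel(W([-.06,0,.0275]),max_speed=.15)
ctrl.movel(W([-.06,0,.16]),max_speed=.25)
st=get_state();rep()
im,d=vision.grab_frame("wrist");cv2.imwrite("pics/w10.png",im);np.save("d10.npy",d)
import pickle;pickle.dump(st,open("s10.pkl","wb"))
E=extr("wrist",st)
for c,z in(("orange",.034),("red",.062),("yellow",.064)):
    b,l=blob(im,c)
    for x in b[:2]:print(c,x,C(onplane(E,x[0],z)))
a=cv2.resize(im[190:330,250:450],None,fx=4,fy=4,interpolation=cv2.INTER_NEAREST);cv2.imwrite("pics/w10a.png",np.clip(a*1.5,0,255).astype(np.uint8))
print("exp mouth z34 x=-3", proj(E,[W([-.003,.02,.034]),W([-.003,-.02,.034]),W([0,0,.044]),W([0,0,.024]),W([.082,0,.062])]))
im,d=vision.grab_frame("scene");cv2.imwrite(f"pics/scene10.png",im[150:300,220:460].repeat(3,0).repeat(3,1))
b,l=blob(im,"red",(280,180,360,230));print(b[0],proj(extr("scene"),[W([.082,0,.054]),W([.078,0,.054])]))
E
```

```text
t 28.15 C [-59.7  -0.3 159.7] w -0.5 F [ 0.4 -0.2 -0.6]
orange (array([343.03571429, 248.96428571]), array([341, 246,   6,   6,  28], dtype=int32)) [-0.00753658  0.01617089  0.034     ]
orange (array([307.88235294, 249.11764706]), array([306, 246,   4,   6,  17], dtype=int32)) [-0.00739229 -0.01479213  0.034     ]
red (array([324.76923077, 343.69230769]), array([321, 343,   9,   2,  13], dtype=int32)) [7.03079974e-02 8.76873331e-05 6.20000000e-02]
red (array([328.5, 348. ]), array([327, 348,   4,   1,   4], dtype=int32)) [0.07494575 0.00336991 0.062     ]
yellow (array([429.33175355, 258.15165877]), array([420, 249,  19,  17, 211], dtype=int32)) [-0.01282977  0.08324379  0.064     ]
exp mouth z34 x=-3 [[347.27434204 253.66498604]
 [302.07134518 253.66738421]
 [324.68165597 261.8622153 ]
 [324.66612922 252.00118144]
 [324.66478431 354.46472148]]
(array([340.14285714, 197.28571429]), array([336, 194,  10,   8,  63], dtype=int32)) [[341.68816151 196.01829035]
 [340.76783116 196.71352415]]
```

View pics/w10.png

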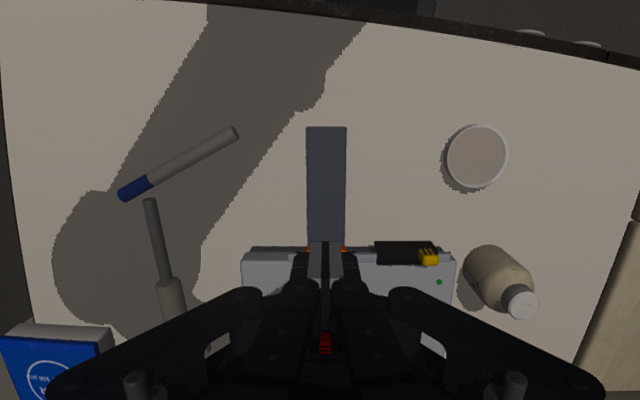

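View pics/w10a.png

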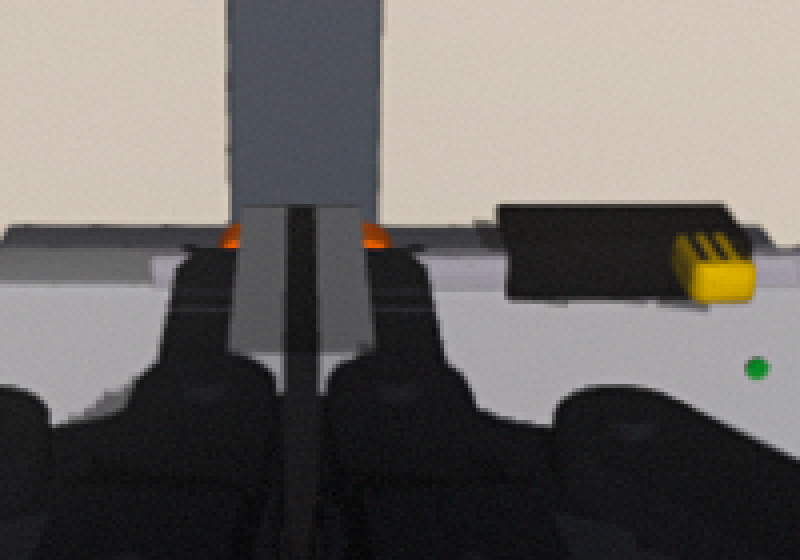

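View pics/scene10.png

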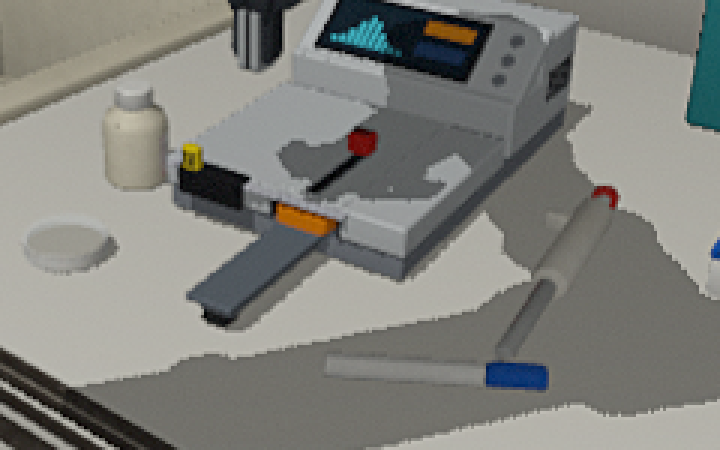

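```bash
python3 - <<'E'
from h import *
import pickle
st=pickle.load(open("s10.pkl","rb"));d=np.load("d10.npy");K,D,R,t=extr("wrist",st)
def pt(u,v):
    k=cv2.undistortPoints(np.array([[[u,v]]],float),K,D)[0,0];z=d[v,u]
    return C(R.T@(np.r_[k,1]*z-t))*1000
for u in(296,306,343,350,360,370):
    print(u)
    for v in range(240,272,2): print(v,np.round(pt(u,v),1),end="; ")
    print()
E
```

```text
296
240 [ -1.6 -28.2  -0.4]; 242 [  0.5 -28.3  -0.4]; 244 [  2.7 -28.3  -0.5]; 246 [  4.8 -28.4  -0.3]; 248 [  2.8 -27.6   9. ]; 250 [  2.9 -27.2  13.3]; 252 [ -0.1 -26.3  24.2]; 254 [-66.2 -12.7 169.1]; 256 [-66.2 -12.5 171.3]; 258 [-65.6 -12.5 171.9]; 260 [-66.  -12.3 174.7]; 262 [-66.1 -12.1 176.9]; 264 [-66.1 -12.  178.6]; 266 [-66.2 -11.8 180.5]; 268 [-66.1 -11.7 182.2]; 270 [-66.5 -11.5 184.5]; 
306
240 [ -1.7 -18.4  -0.2]; 242 [ -0.2 -18.3   1.2]; 244 [  2.5 -18.4  -0. ]; 246 [  4.9 -18.5  -0.6]; 248 [ -5.4 -16.9  27.1]; 250 [ -5.7 -16.6  32.1]; 252 [-66.3  -8.4 167.4]; 254 [-66.2  -8.3 169.2]; 256 [-66.4  -8.2 171.6]; 258 [-65.5  -8.2 171.8]; 260 [-66.   -8.  174.7]; 262 [-66.   -7.9 176.6]; 264 [-65.8  -7.9 178. ]; 266 [-65.7  -7.8 179.6]; 268 [-65.8  -7.7 181.5]; 270 [-65.8  -7.6 183.3]; 
343
240 [-11.7  16.6  23.6]; 242 [-9.9 16.6 24. ]; 244 [-8.1 16.6 24.4]; 246 [-5.9 16.7 23.9]; 248 [-6.3 16.4 29.3]; 250 [-6.2 16.2 33.3]; 252 [-65.8   8.1 166.3]; 254 [-66.3   7.9 169.4]; 256 [-66.3   7.8 171.4]; 258 [-65.6   7.8 171.9]; 260 [-66.4   7.6 175.5]; 262 [-65.8   7.6 176.2]; 2
[... 499 characters left out ...]
4 34.9 -0.9]; 242 [-0.  34.8  1. ]; 244 [ 2.  34.8  1.2]; 246 [ 4.7 35.  -0.2]; 248 [ 2.6 34.   9.4]; 250 [ 3.5 33.7 11.9]; 252 [ 2.3 33.  19.1]; 254 [-7.3 30.1 43.8]; 256 [-5.5 30.2 44.1]; 258 [-3.4 30.3 43.6]; 260 [-1.5 30.3 43.6]; 262 [ 0.1 30.4 44.1]; 264 [ 2.2 30.5 43.7]; 266 [ 3.6 30.4 44.8]; 268 [ 5.8 30.5 44.2]; 270 [ 7.7 30.6 44.2]; 
370
240 [-1.9 44.6  0.4]; 242 [ 0.1 44.7  0.7]; 244 [ 2.6 44.9 -0.2]; 246 [ 4.4 44.8  0.7]; 248 [ 2.8 43.7  9. ]; 250 [ 3.4 43.3 12.2]; 252 [ 3.4 42.7 16.8]; 254 [-6.8 38.8 42.8]; 256 [-5.9 38.6 44.9]; 258 [-3.1 39.  43. ]; 260 [-1.7 38.9 44. ]; 262 [ 0.7 39.1 43. ]; 264 [ 2.3 39.1 43.5]; 266 [ 3.8 39.1 44.5]; 268 [ 5.7 39.1 44.5]; 270 [ 6.9 39.  45.9];
```

```bash
cat >> h.py <<'E'
def QT(flip,tilt):
    a=fr()[2]
    q=Q(flip);r=Rn.from_quat(np.r_[q[1:],q[0]])
    r=Rn.from_rotvec(-tilt*np.array([-np.sin(a),np.cos(a),0]))*r
    x=r.as_quat();return np.r_[x[3],x[:3]]
E
python3 - <<'E'
from h import *
t=np.deg2rad(16);print(rot(QT(1,t)))
for f in(0,1):
  for p in([-.06,0,.06],[-.018,0,.028],[-.01,0,.028]):
    for tt in (16,25):
      q=ctrl.ik(W(p),QT(f,np.deg2rad(tt)));print(f,p,tt,None if q is None else np.round(q,2))
E
```

```text
[[-9.54636043e-01 -1.17208437e-01  2.73737480e-01]
 [-1.12667981e-01  9.93107337e-01  3.23070236e-02]
 [-2.75637356e-01  6.93889390e-18 -9.61261696e-01]]
0 [-0.06, 0, 0.06] 16 [ 0.05  0.47  0.16  2.31 -1.    0.18 -0.31]
0 [-0.06, 0, 0.06] 25 [ 0.64  0.53 -0.63  2.45  2.31  0.26  2.68]
0 [-0.018, 0, 0.028] 16 [-0.11  0.59  0.35  2.24 -1.36  0.28  0.02]
0 [-0.018, 0, 0.028] 25 [ 0.59  0.64 -0.63  2.38  2.27  0.33  2.73]
0 [-0.01, 0, 0.028] 16 [-0.11  0.6   0.35  2.22 -1.31  0.28 -0.03]
0 [-0.01, 0, 0.028] 25 [ 0.46  0.6  -0.44  2.36  2.57  0.24  2.42]
1 [-0.06, 0, 0.06] 16 [ 0.88  0.69 -1.13  2.3   1.33  0.61  0.46]
1 [-0.06, 0, 0.06] 25 [ 0.85  0.63 -1.    2.44  1.91  0.46 -0.07]
1 [-0.018, 0, 0.028] 16 [ 0.79  0.77 -1.04  2.23  1.41  0.62  0.41]
1 [-0.018, 0, 0.028] 25 [ 0.76  0.73 -0.93  2.37  1.97  0.51 -0.11]
1 [-0.01, 0, 0.028] 16 [ 0.78  0.78 -1.05  2.21  1.4   0.63  0.43]
1 [-0.01, 0, 0.028] 25 [ 0.76  0.74 -0.93  2.35  1.95  0.51 -0.08]
```

```bash
python3 - <<'E'
from h import *
q=QT(1,np.deg2rad(16))
ctrl.movep(W([-.05,0,.07]),q);rep()
ctrl.movel(W([-.035,0,.0285]),max_speed=.15);rep()
ctrl.movel(W([-.021,0,.0280]),max_speed=.08);rep()
u=W([1,0,0])-W([0,0,0]);s0=get_state()
for x in np.arange(-.020,-.006,.001):
    ctrl.movel(W([x,0,.028]),max_speed=.04)
    s=get_state();rep(round(x*1000,1));print(np.round(s["wrist_torque"],2))
    if -s["contact_force"]@u>14: break
s=get_state();im,d=vision.grab_frame("wrist");cv2.imwrite("pics/w11.png",im)
im,d=vision.grab_frame("scene");cv2.imwrite(f"pics/scene11.png",im[150:300,220:460].repeat(3,0).repeat(3,1))
b,l=blob(im,"red",(280,180,360,230));print(b[0] if b else b)
E
```

```text
t 28.82 C [-50.   -0.1  69.6] w -0.2 F [1.2 0.6 0.2]
 t 29.26 C [-33.9   0.5  29. ] w 0.0 F [-0.3 -0.4 -0.1]
 t 29.58 C [-20.3  -0.1  28.8] w -0.2 F [-1.1  0.5 -0. ]
-20.0 t 29.83 C [-20.2  -0.1  28.1] w 0.2 F [ 0.4  0.6 -0.3]
[-0.    0.27 -0.02]
-19.0 t 30.08 C [-19.  -0.  28.] w 0.0 F [-0.   0.1 -0.7]
[-0.03  0.24 -0.06]
-18.0 t 30.33 C [-17.9   0.   28. ] w -0.0 F [-0.1  1.   0.5]
[-0.02  0.23  0.  ]
-17.0 t 30.58 C [-17.1  -0.   27.9] w 0.2 F [-0.5  0.3 -0.4]
[-0.02  0.39  0.01]
-16.0 t 30.83 C [-16.2  -0.1  27.9] w 0.4 F [-1.6 -0.5  0.3]
[-0.12  0.6  -0.02]
-15.0 t 31.08 C [-15.3  -0.1  27.9] w -0.2 F [-2.6  0.4  0.5]
[-0.13  0.85  0.02]
-14.0 t 31.33 C [-15.2  -0.1  27.6] w -0.2 F [-5.8 -1.6  2.4]
[-0.15  1.35 -0.06]
-13.0 t 31.58 C [-15.   -0.1  27.3] w 0.0 F [-7.9 -1.6  3. ]
[-0.2   1.77  0.  ]
-12.0 t 31.83 C [-14.8  -0.1  27. ] w -0.3 F [-10.2  -0.3   4.9]
[-0.23  2.18 -0.05]
-11.0 t 32.08 C [-14.7  -0.2  26.6] w -0.1 F [-13.   -1.1   5.1]
[-0.3   2.62  0.03]
-10.0 t 32.33 C [-14.5  -0.2  26.3] w 0.1 F [-15.6  -0.7   5.3]
[-0.3   3.08  0.08]
(array([343.70588235, 197.29411765]), array([341, 194,   5,   8,  17], dtype=int32))
```

View pics/w11.png

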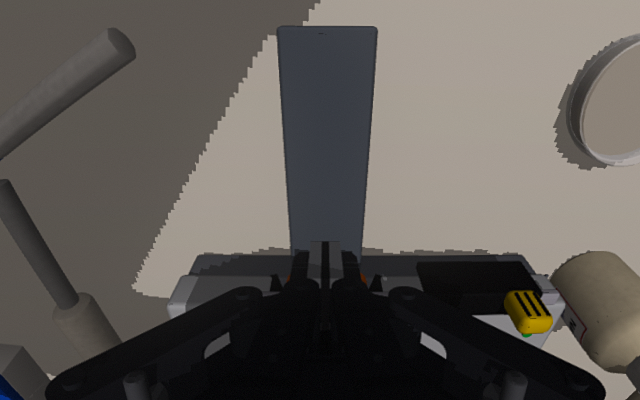

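```bash
python3 - <<'E'
from h import *
import pickle
ctrl.movel(W([-.04,0,.029]),max_speed=.15)
ctrl.movel(W([-.05,0,.12]),max_speed=.25);rep()
s1=pickle.load(open("s1.pkl","rb"))
ctrl.set_joints(s1["qpos"]);rep()
st=get_state();print(st["tcp_pos"]-s1["tcp_pos"],st["qpos"]-s1["qpos"])
im,d=vision.grab_frame("wrist");cv2.imwrite("pics/w12.png",im)
a=cv2.resize(im[75:270,280:370],None,fx=4,fy=4,interpolation=cv2.INTER_NEAREST)
a=np.clip(a.astype(float)*1.6,0,255).astype(np.uint8)
cv2.imwrite("pics/w12a.png",np.hstack([a[:400],a[380:780]]))
im,d=vision.grab_frame("scene");cv2.imwrite("pics/sc12.png",im[150:300,220:460].repeat(3,0).repeat(3,1))
E=extr("scene");b,l=blob(im,"red",(280,180,360,230));print(b[0])
E
```

```text
t 33.3 C [-48.8  -0.4 120.8] w -0.1 F [-0.5 -0.5 -1.3]
 t 35.27 C [ -2.4   0.  249.1] w -0.1 F [ 0.3 -1.6 -0.5]
[-2.93600351e-04 -8.88646398e-05 -6.91969280e-04] [-6.45161519e-05  8.34373919e-04  2.85629072e-05  7.56177487e-04
  4.60319547e-04 -2.11055979e-04  5.83524013e-04]
(array([340.88333333, 197.        ]), array([337, 194,   9,   8,  60], dtype=int32))
```

View pics/w12a.png

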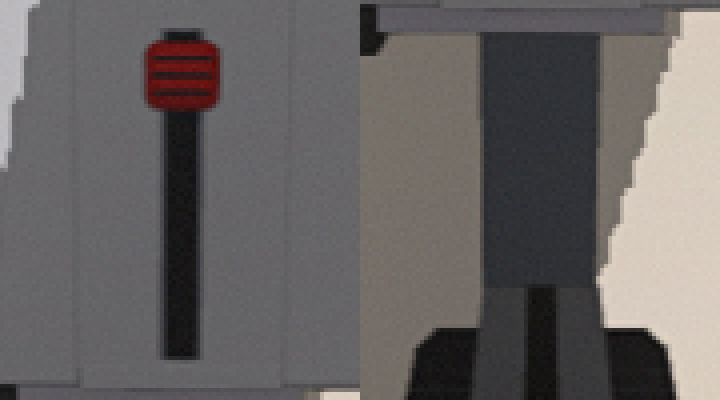

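View pics/sc12.png

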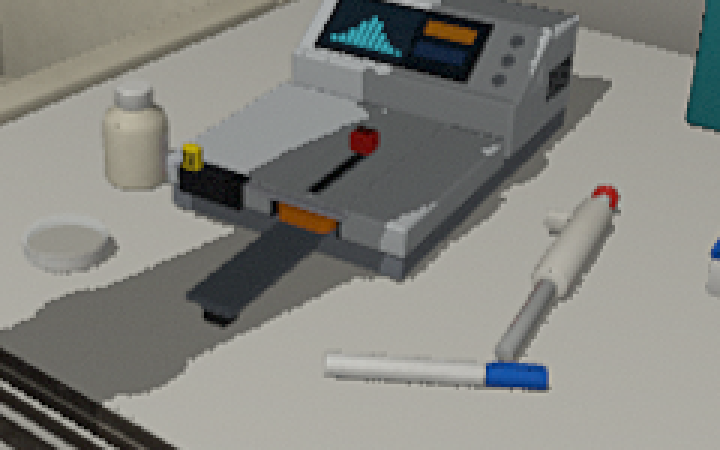

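```bash
python3 - <<'E'
from h import *
ctrl.movep(W([-.014,.118,.09]),Q(0));rep()
ctrl.movel(W([-.014,.118,.050]),max_speed=.12);rep()
ctrl.movel(W([-.014,.045,.050]),max_speed=.08);rep()
v=W([0,1,0])-W([0,0,0])
for y in np.arange(.0425,.012,-.0015):
    ctrl.movel(W([-.014,y,.050]),max_speed=.06)
    s=get_state();rep(round(y*1000,1))
    if s["contact_force"]@v>6: break
im,d=vision.grab_frame("scene");cv2.imwrite("pics/sc13.png",im[150:300,220:460].repeat(3,0).repeat(3,1))
E
```

```text
t 36.19 C [-13.1 117.1  90.7] w -0.3 F [ 0.5 -0.7  0.5]
 t 36.67 C [-13.4 117.3  50.7] w 0.2 F [ 0.7  0.1 -0.6]
 t 37.73 C [-14.2  45.3  49.9] w -0.0 F [-0.4 -0.1  0.1]
42.5 t 37.98 C [-14.   42.7  50. ] w 0.2 F [ 0.5  0.7 -0.4]
41.0 t 38.23 C [-14.   41.1  50. ] w 0.3 F [-1.   0.8 -0.1]
39.5 t 38.48 C [-14.   39.3  50. ] w 0.3 F [-0.2  0.8  0. ]
38.0 t 38.73 C [-14.   37.8  50. ] w -0.2 F [-1.2 -0.2  0.2]
36.5 t 38.98 C [-14.   36.3  50. ] w -0.3 F [-0.9  0.1 -0.8]
35.0 t 39.23 C [-14.   35.6  50. ] w 0.0 F [-1.1  2.8  0. ]
33.5 t 39.48 C [-14.   35.3  50. ] w 0.0 F [-2.5  7.3  1.4]
```

View pics/sc13.png

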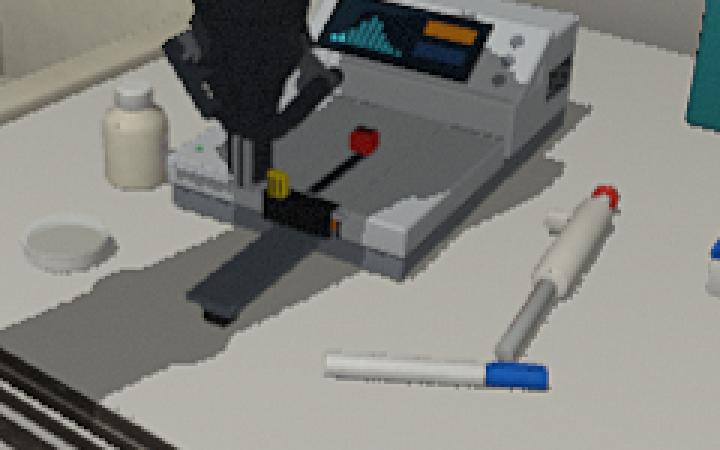

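```bash
python3 - <<'E'
from h import *
import pickle
ctrl.movel(W([-.014,.05,.050]),max_speed=.15)
ctrl.movel(W([-.014,.05,.12]),max_speed=.25)
ctrl.set_joints(pickle.load(open("s1.pkl","rb"))["qpos"]);rep()
im,d=vision.grab_frame("wrist");cv2.imwrite("pics/w14.png",im)
a=cv2.resize(im[75:270,280:370],None,fx=4,fy=4,interpolation=cv2.INTER_NEAREST)
a=np.clip(a.astype(float)*1.6,0,255).astype(np.uint8)
cv2.imwrite("pics/w14a.png",np.hstack([a[:400],a[380:780]]))
print(blob(im,"yellow")[0][0], blob(cv2.imread("pics/w1.png"),"yellow")[0][0])
im,d=vision.grab_frame("scene");cv2.imwrite("pics/sc14f.png",im)
i0=cv2.imread("pics/scene0.png")
f=lambda i:i[165:255,225:345].repeat(3,0).repeat(3,1)
cv2.imwrite("pics/sc14.png",np.hstack([f(i0),f(im)]))
print(blob(im,"yellow",(280,180,360,230))[0][0],blob(i0,"yellow",(280,180,360,230))[0][0])
E
```

```text
t 40.84 C [ -2.6  -0.6 249.1] w -0.3 F [-0.9  0.8 -0.9]
(array([309.125     , 184.48958333]), array([303, 181,  13,   8,  96], dtype=int32)) (array([309.72916667, 184.83333333]), array([304, 181,  12,   9,  96], dtype=int32))
(array([312.26785714, 210.91071429]), array([309, 207,   8,   9,  56], dtype=int32)) (array([311.92857143, 210.94642857]), array([309, 207,   7,   9,  56], dtype=int32))
```

View pics/sc14.png

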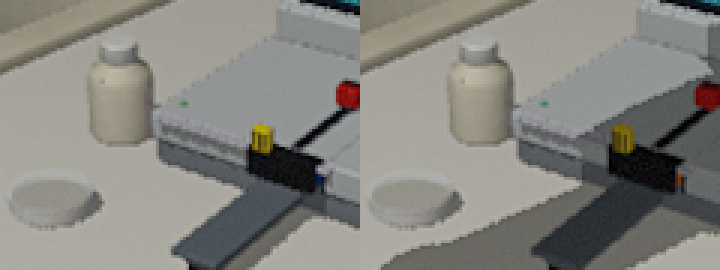

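View pics/w14a.png

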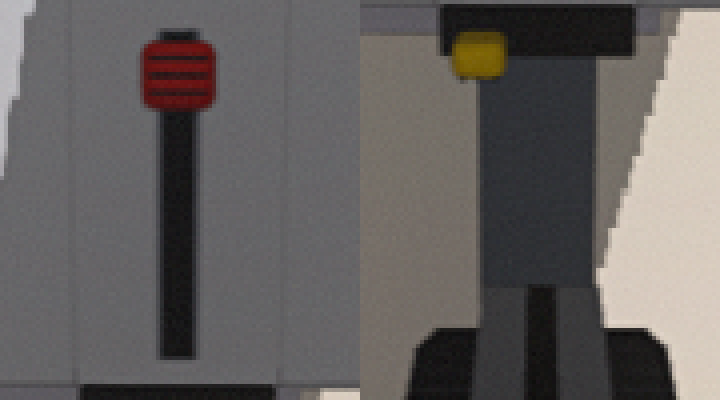

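```bash
python3 - <<'E'
from h import *
rep();ticket.close_job();rep()
E
```

```text
t 40.94 C [-3.100e+00  2.000e-01  2.481e+02] w -0.2 F [ 0.4 -0.2  0.3]
the job is handed in; nothing more can be done
the job is handed in; nothing more can be done
```

The cassette is back in the slot with its blue end inside, the shutter is closed, and the job was handed in at about 41 s of the 64 s allowed; no verdict is reported.

**What I did:** I drew the shutter open by its tab and ejected the cassette by the red knob. I pulled it out, lifted it and turned it 180° while level. I then inserted it blue end first and pushed it in with the shut fingertips.

**What went wrong:** the first push stalled about 4 mm short, at about 8 N, probably because the fingers met the shutter rail. I pushed again with the tool tilted 16°, ending at about 16 N.

**Last checks:**
- **Shutter:** the tab is within about 0.6 px (roughly 0.5 mm) of its starting place in both the wrist and scene pictures, so the shutter is closed.
- **Cassette:** the orange end shows at the mouth, where the blue end showed before. I did not measure the cassette's depth directly after the second push.
- **Ejector:** the knob stopped about 1.6–2 mm short of its starting place. After the 1 mm of play, that puts the cassette about 0.6–1 mm from the end stops, and at most 2 mm (the limit is 3.5 mm).
- **Other things:** the bottle and dish look unmoved against the first picture. The pipette and marker looked in place in the scene pictures, though I did not measure them. The arm was clear of everything at hand-in.

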